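# Slide the drip tray home under the oil-filter drain stand

## Robot

A 6-joint arm with a two-finger parallel gripper is mounted at the origin on the work surface. World frame = base frame: x ahead of the robot, y to its left, z up, the work surface at z = 0. Lengths are in m, angles in rad, forces in N, time in s.
With the tool pointing down it reaches from about 0.275 to 0.825 m from the base axis. Payload 4.9 kg.
Tool frame: the origin (TCP) lies midway between the tips of the shut fingers; the grasp point (between the pads) lies 19 mm behind it (bot.grip_depth is the distance from the TCP to the grasp point, in m); y points along the fingers, x is the direction in which the jaws open and shut, and the axes are right-handed (so a half turn about y gives the same grasp; the last joint's range is limited). The gripper opens to 85 mm and grips with 20 to 120 N. Pads are 22 mm wide; open, the fingers measure 114 mm over their backs; the gripper's body (76 mm by 85 mm) begins 54 mm behind the grasp point. The pads swing forward as they close: fully open they stand 13 mm farther back than shut.
Start: joints at [1.183, 0.326, -0.193, 1.052, 0, 1.437], TCP at [0.138, 0.532, 0.231] pointing down, gripper open.
Joint ranges: [-2.65, 2.65], [-0.97, 1.79], [-1.3, 1.35], [-1.93, 2.1], [-1.47, 1.37], [-3.14, 3.14]. Speed limits (rad/s): [2.57, 2.57, 3.14, 3.14, 3.14, 3.14].

## Interface

Orientations are given as a unit quaternion [w, x, y, z].
In Python, from cell import bot gives the robot as it stands. Calls block until the motion is done:
- bot.move_pose(position, orientation): joint-space move of the TCP to a pose.
- bot.move_linear(position, speed=0.15, rotation=None, until_force=None): straight line of the TCP; rotation=None keeps the orientation; speed is the mean speed in m/s. With until_force (N) it stops when the force on the tool has changed by that much, and returns True; else False.
- bot.goto_joints(angles): joint-space move.
- bot.set_gripper(opening, grasp_force=None): opening from 0.0 (shut) to 1.0 (fully open); grasp_force is the grip in N (None keeps the last); returns when the fingers have stopped.
- bot.wait(seconds).
- bot.solve_ik(position, orientation): joint angles nearest the present ones, or None.
- bot.camera(name): name is "scene" or "top" or "wrist"; returns the picture (384x512x3 uint8, red, green, blue); there is no depth.
- bot.calibration(name): a dict with "mtx" (3x3 intrinsics, pixels), "extrinsics" (4x4, takes a point from world to camera coordinates); the wrist camera has in their place "hand_eye" (4x4, takes a point from camera to tool coordinates, whose origin is the TCP and whose axes are the tool frame's). Camera axes: x right, y down, z forward; pixel columns grow to the right and rows downward; lengths in m; the calibration is good to about 2 mm. The wrist camera is an equidistant fisheye: a pixel r from the principal point sees the ray r / f radians off the axis. A picture is of the moment at which its call begins: read the wrist's pose just before it. calibration takes no time and is no camera call.
A pose or a line that the arm cannot do raises bot.PlanningError and nothing moves.
- bot.close_job(): hands the job in, once; it reports no verdict.
Trained networks look in the newest picture that a camera, given by its name, has taken for a name from the list of things; names that differ only in an ending like _2 or _b are one class to them, and where a whole thing is asked for, a point or a joint stands for the part that bears it (a point fixed in the world has none). Each returns a list of dicts, best first, with "confidence" (0 to 1); they miss things now and then, are a little off and sometimes report something else, mostly with a low value. They report only what shows in the picture. A call takes as long as a camera call. They do not tell look-alikes from the thing itself.
- bot.search_frame(camera, thing): "bbox" ([left, top, width, height] in pixels, round what is visible of it).
Readings, each from a call of its own:
- bot.read_clock(): time.
- bot.read_joint_positions(): joint angles.
- bot.read_joint_vel(): joint speeds.
- bot.read_joint_efforts(): joint torques, N m.
- bot.read_position(): TCP position.
- bot.read_tool_rot(): TCP orientation.
- bot.read_ft_force(): force on the tool from outside, world axes, zero at the start.
- bot.read_moment(): the same for the moment, N m.
- bot.read_gripper_width(): opening from 0.0 (shut) to 1.0 (fully open).
Only numpy, scipy, OpenCV 4.12 (cv2) and the standard library are available. Lean on these libraries where they do the work, as an engineer would, in place of code of your own. Each camera call takes 0.05 s, during which the arm holds its last target.

## Task

The emptied drip tray belongs under the oil-filter drain stand. Take it by its handle, feel for the hidden left-hand guide with the side of the tray so that it runs in straight between the guides, and push it in past the spring catch until its front panel sits flush against the stand, then let go. Do it gently: never ram or force the tray against the stand, keep it level, and leave the filters, the spray can and the wrench where they are.

Things in the scene. Friction and masses are not known exactly. Their poses are not given: they have to be found in the camera images.
- stand: Oil-filter drain stand, fixed on the bench: blue sheet-steel box 160 mm deep (x), 220 wide (y), 62 high, bare-metal deck carrying two filters. Origin: on the bench, middle of the mouth, in the plane of the front face; x points straight into the bay, y left as seen facing the mouth, z up. No floor: the tray slides on the bench. The tray's panel stops against the blue front face beside the mouth.
- stand_mouth (a point): Middle of the mouth's upper edge in the stand's front face, 44 mm above the stand's origin, axes as the stand's. The mouth is an opening 182 mm wide (91 mm either side) and 44 mm high; there is nothing behind it on the right-hand side for the first 45 mm.
- stand_guides (a point): On the bench, 8 mm behind the stand's origin. Hidden inside are two steel guides along x, 142.5 mm apart, 26 mm high. Their frame is slotted sideways: the middle between them lies up to 12 mm left or right of this point, unseen, fixed during the job. The left one (+y) begins here, 8 mm behind the front face, the right one 45 mm behind it; both front ends are blunt and stop a misplaced tray dead.
- stand_catch (a point): Nominal place of the spring catch: 95 mm behind the front face, 71 mm to the right (-y) of the middle, 14 mm up; shifted sideways with the guides. An upright sprung roller (20 mm diameter) stands out 5 mm from the right guide. The nose meets it when some 87 mm in; passing it takes a push of 6 to 14 N. It drops into a notch in the tray's right side when the tray is home, and holds it.
- tray: Loose drip tray, 0.3 to 0.5 kg: open pan of smooth bare sheet metal, slides easily, 115 mm long (x), 140 wide (y), 32 high, straight sides, with a yellow front panel 200 mm wide, 3 thick, reaching 52 mm up, and a black handle on the panel. Origin: centre of the pan's underside; x points from the handle to the nose (the end that goes in first), z up. Starts flat, handle roughly to the robot.
- tray_grip (a point): Grip point on the tray's black handle, a straight bar along the tray's x with flat upright sides, 16 mm wide (y), 22 mm high, standing out 52 mm from the panel. The point is on the bar's centre line, 32 mm above the tray's underside, 90 mm from the tray's origin towards -x (29.5 mm in front of the panel). Axes as the tray's.
- tray_front (a point): Middle of the inner face of the tray's front panel, at the level of the underside, 57.5 mm from the tray's origin towards -x. It coincides with the plane of the stand's front face (x = 0 of stand) when the tray is home. Axes as the tray's.
- tray_nose (a point): Middle of the tray's front edge (nose) at the level of the underside, 57.5 mm from the tray's origin towards +x and 147.5 mm from tray_grip. Axes as the tray's.
- filter_a: Orange used oil filter, 74 mm diameter, 88 mm high, 0.35 kg, standing loose on the stand's deck, its middle some 105 mm behind the front face and 50 mm to the left or right of the middle. Origin: centre of its underside. Leave alone.
- filter_b: White used oil filter, same size, standing loose on the other side of the deck. Origin: centre of its underside. Leave alone.
- spray_can: Red and white spray can, 65 mm diameter, 184 mm high, standing loose on the bench beyond the tray. Origin: centre of its underside. Leave alone.
- wrench: Dark steel wrench, 190 mm long, lying loose on the bench to the right of the stand. Origin: middle of its underside. Leave alone.
Mind the look-alikes: they are no part of the job. What is shaped like the tray but orange or pink is not meant.

How it is judged:
On the way:
1. the tray runs in straight between the guides: nose 60 mm or more behind the stand's face, 18 mm or less off the mouth's middle, within 0.05 rad of straight, panel still 15 mm or more out (x of tray_nose in the frame of stand above 0.06 m and x of tray_front in the frame of stand below -0.015 m and angle between the x axis of tray and the x axis of stand, either way round below 0.05 rad and y of tray_nose in the frame of stand between -0.018 and 0.018 m), for 0.1 s.
At the end, for the whole second after the job is handed in: the tray is home under the stand: the inner face of its front panel within 3 mm of the stand's front face, straight (within 0.03 rad of the bay's direction), level, in the guides (within 15 mm of the mouth's middle), at rest and released (x of tray_front in the frame of stand between -0.003 and 0.004 m and angle between the x axis of tray and the x axis of stand, either way round below 0.03 rad and y of tray_front in the frame of stand between -0.015 and 0.015 m and angle between tray's own z axis and vertical below 0.03 rad and linear speed of tray below 0.01 m/s and contact force between the fingers and tray below 0.1 N); the robot touches nothing.
It fails at once if the tray is pressed against the stand, its guides or its catch with more than 30 N (contact force between tray and stand above 30 N).
It fails at once if the robot presses on the stand with more than 10 N (contact force between any of the fingers, the arm and stand above 10 N).
It fails at once if the tray is tipped by more than 0.35 rad (angle between tray's own z axis and vertical above 0.35 rad).
It fails at once if an oil filter, the spray can or the wrench is shifted by more than 15 mm (distance of any of filter_a, filter_b, spray_can, wrench from where it was at the start of the episode above 0.015 m).
It also fails if it takes over 51 s, if anything falls off the work surface, if the arm or the gripper's body presses on something with over 40 N, if the wrist force passes 120 N, or if a joint passes its speed limit or range.

## Working session

There is one attempt and no reset: what is moved stays moved. The work goes in short steps, each a Python script; the robot and the scene stay as the last script left them, time stands still between calls to the robot, and variables do not carry over. Pictures are saved under pics/ and viewed, and the job is handed in when it is done.

```bash
ls; mkdir -p pics; python3 - <<'E'
from cell import bot
import cv2,numpy as np
print(bot.read_clock(),bot.read_position(),bot.read_tool_rot())
for n in ["scene","top","wrist"]:
    im=bot.camera(n); cv2.imwrite(f"pics/{n}0.png",im[:,:,::-1])
    c=bot.calibration(n); print(n,{k:np.round(v,4).tolist() for k,v in c.items()})
    if n!="wrist":
        for t in ["stand","stand_mouth","tray","tray_grip","tray_front","tray_nose"]:
            try: print(t,bot.search_frame(n,t)[:3])
            except Exception as e: print(t,e)
print(bot.read_clock())
E
```

```text
pics
0.0 [0.13786816 0.5318617  0.23052192] [-0.55897247  0.55955078  0.43218265 -0.43320995]
scene {'mtx': [[479.2489, 0.0, 257.1993], [0.0, 479.2489, 194.6011], [0.0, 0.0, 1.0]], 'extrinsics': [[0.2428, 0.97, 0.0112, -0.1967], [0.6975, -0.1665, -0.697, -0.2973], [-0.6742, 0.1771, -0.717, 2.0593], [0.0, 0.0, 0.0, 1.0]]}
stand []
stand_mouth [{'bbox': [185.5, 224.7, 79.7, 68.9], 'confidence': 0.89}]
tray [{'bbox': [247.0, 142.1, 54.0, 41.1], 'confidence': 0.94}, {'bbox': [364.7, 185.1, 52.3, 45.6], 'confidence': 0.88}, {'bbox': [283.6, 188.0, 54.5, 46.7], 'confidence': 0.73}]
tray_grip [{'bbox': [284.5, 185.8, 54.8, 45.4], 'confidence': 0.95}, {'bbox': [363.7, 188.4, 53.7, 46.1], 'confidence': 0.94}, {'bbox': [245.4, 140.5, 53.0, 42.8], 'confidence': 0.55}]
tray_front [{'bbox': [243.9, 137.7, 54.5, 44.3], 'confidence': 0.95}, {'bbox': [284.3, 187.7, 53.2, 42.9], 'confidence': 0.9}, {'bbox': [362.7, 187.5, 57.0, 45.7], 'confidence': 0.82}]
tray_nose [{'bbox': [245.4, 138.5, 52.1, 45.9], 'confidence': 0.92}, {'bbox': [281.1, 188.1, 59.1, 46.7], 'confidence': 0.87}, {'bbox': [363.1, 186
[... 666 characters left out ...]
.3, 163.9, 42.4, 47.0], 'confidence': 0.7}, {'bbox': [199.7, 240.2, 50.8, 50.7], 'confidence': 0.67}]
tray_front [{'bbox': [173.5, 160.1, 55.5, 53.2], 'confidence': 0.9}, {'bbox': [102.7, 151.9, 55.3, 50.2], 'confidence': 0.72}, {'bbox': [199.4, 240.2, 49.7, 53.1], 'confidence': 0.55}]
tray_nose [{'bbox': [181.8, 168.7, 47.8, 42.3], 'confidence': 0.73}, {'bbox': [105.2, 148.7, 48.3, 55.3], 'confidence': 0.71}, {'bbox': [201.2, 237.7, 50.5, 55.5], 'confidence': 0.63}]
wrist {'mtx': [[297.3186, 0.0, 252.6718], [0.0, 297.3186, 193.3479], [0.0, 0.0, 1.0]], 'hand_eye': [[1.0, 0.0005, -0.0003, 0.0008], [0.0004, -0.2796, 0.9601, -0.142], [0.0004, -0.9601, -0.2796, 0.07], [0.0, 0.0, 0.0, 1.0]]}
0.75
```

View pictures.

```bash
python3 - <<'E'
import cv2
for n in ["scene","top"]:
    im=cv2.imread(f"pics/{n}0.png")
    im=im[110:320,90:440] if n=="scene" else im[90:310,60:400]
    cv2.imwrite(f"pics/{n}0c.png",cv2.resize(im,None,fx=2.25,fy=2.25,interpolation=cv2.INTER_CUBIC))
E
```

```text
(no output)
```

View pics/scene0c.png

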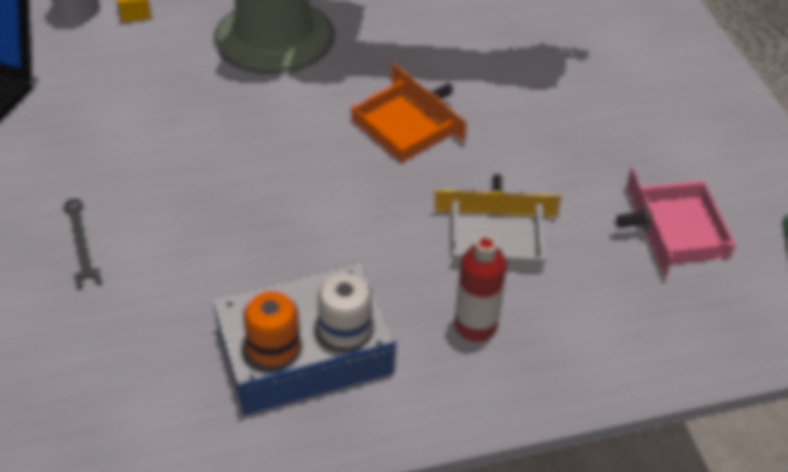

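View pics/top0c.png

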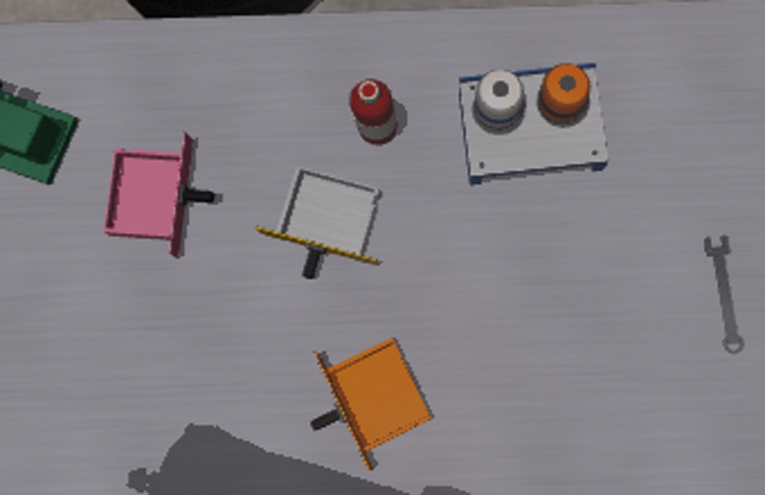

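View pics/wrist0.png

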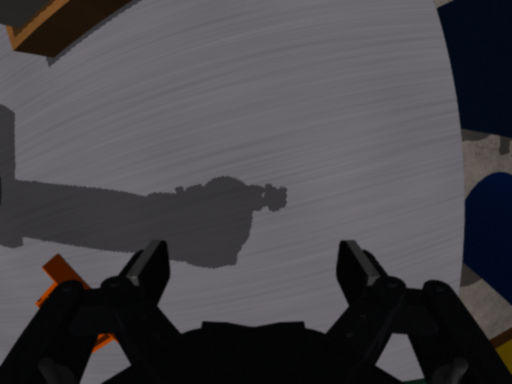

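```bash
python3 - <<'E'
import cv2
im=cv2.imread("pics/top0.png")
a=im[160:220,165:235]; b=im[112:178,257:337]
cv2.imwrite("pics/t1.png",cv2.resize(a,None,fx=10,fy=10,interpolation=cv2.INTER_CUBIC))
cv2.imwrite("pics/t2.png",cv2.resize(b,None,fx=9,fy=9,interpolation=cv2.INTER_CUBIC))
E
```

```text
(no output)
```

View pics/t1.png

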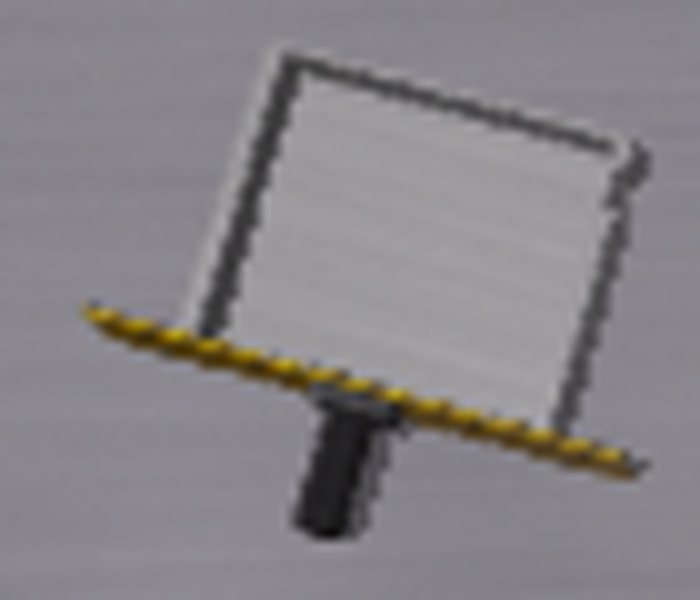

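View pics/t2.png

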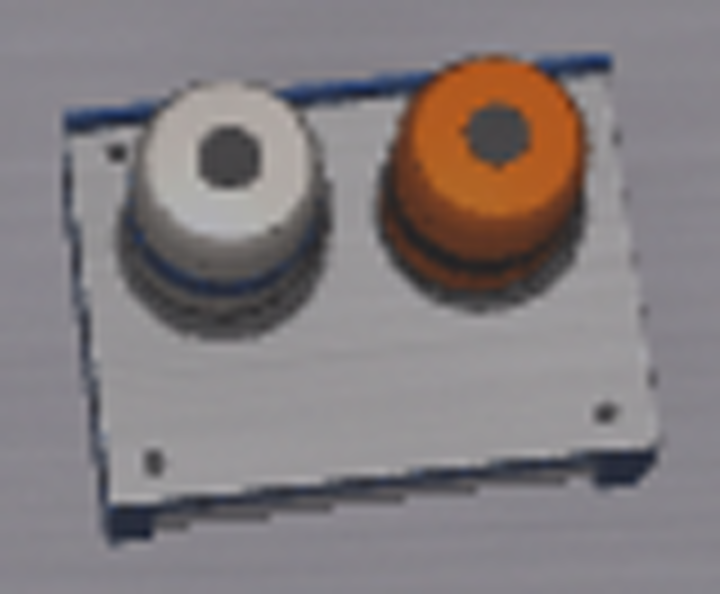

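```bash
cat > h.py <<'E'
from cell import bot
import numpy as np, cv2
from scipy.spatial.transform import Rotation as R
def toolR(q): return R.from_quat([q[1],q[2],q[3],q[0]]).as_matrix()
def quat(M):
    q=R.from_matrix(M).as_quat(); return np.array([q[3],q[0],q[1],q[2]])
def ray(name,uv,pose=None):
    c=bot.calibration(name); K=c["mtx"]
    x=(uv[0]-K[0,2])/K[0,0]; y=(uv[1]-K[1,2])/K[1,1]
    if name=="wrist":
        r=np.hypot(x,y); d=np.array([x/r*np.sin(r),y/r*np.sin(r),np.cos(r)])
        T=np.eye(4); T[:3,:3]=toolR(pose[1]); T[:3,3]=pose[0]; T=T@c["hand_eye"]
    else:
        d=np.array([x,y,1.]); T=np.linalg.inv(c["extrinsics"])
    return T[:3,3],T[:3,:3]@d
def pix(name,uv,z,pose=None):
    o,d=ray(name,uv,pose); return o+d*(z-o[2])/d[2]
def proj(name,P,pose=None):
    c=bot.calibration(name); K=c["mtx"]
    if name=="wrist":
        T=np.eye(4); T[:3,:3]=toolR(pose[1]); T[:3,3]=pose[0]; E=np.linalg.inv(T@c["hand_eye"])
    else: E=c["extrinsics"]
    p=E[:3,:3]@np.asarray(P)+E[:3,3]
    if name=="wrist":
        rr=np.hypot(p[0],p[1]); th=np.arctan2(rr,p[2]); k=th/rr
        return np.array([K[0,2]+K[0,0]*p[0]*k,K[1,2]+K[1,1]*p[1]*k])
    return np.array([K[0,2]+K[0,0]*p[0]/p[2],K[1,2]+K[1,1]*p[1]/p[2]])
def down(yaw):
    # tool y down; tool x (jaw dir) at world angle yaw
    x=np.array([np.cos(yaw),np.sin(yaw),0]); y=np.array([0,0,-1.]); return quat(np.stack([x,y,np.cross(x,y)],1))
E
python3 - <<'E'
from h import *
def f(u,v,s,o,z):
    p=pix("top",((u+.5)/s-.5+o[0],(v+.5)/s-.5+o[1]),z); return p.round(4)
S=lambda u,v,z:f(u,v,9,(257,112),z); T=lambda u,v,z:f(u,v,10,(165,160),z)
a,b=S(108,505,.062),S(658,450,.062); print("front",a,b,np.linalg.norm(a-b),(a+b)/2, np.arctan2(*(a-b)[[1,0]])-np.pi/2)
print("back",S(66,128,.062),S(608,68,.062)); print("bot",S(110,543,0),S(650,485,0))
a,b=T(85,308,.052),T(638,465,.052); print("panel",a,b,np.linalg.norm(a-b),(a+b)/2,np.arctan2(*(a-b)[[1,0]])-np.pi/2)
print("nose",T(285,55,.032),T(630,148,.032)); print("htip",T(325,540,.043),T(325,540,.021))
q=bot.read_tool_rot(); print(toolR(q).round(3))
print("scenemids", (112.5+150)/1)
for y in [0.5,0]: print(down(0))
E
```

```text
front [0.6435 0.0155 0.062 ] [ 0.6587 -0.203   0.062 ] 0.219028057563409 [ 0.6511  -0.09375  0.062  ] 0.06945332599532206
back [0.8004 0.0269 0.062 ] [ 0.8183 -0.1925  0.062 ]
bot [0.643  0.0137 0.    ] [ 0.6603 -0.2094  0.    ]
panel [0.5741 0.3579 0.052 ] [0.5112 0.162  0.052 ] 0.20575038274569504 [0.54265 0.25995 0.052  ] -0.3106842984963145
nose [0.6699 0.2894 0.032 ] [0.631  0.1643 0.032 ]
htip [0.4893 0.2741 0.043 ] [0.4925 0.2773 0.021 ]
[[ 0.251  0.    -0.968]
 [ 0.968  0.     0.251]
 [ 0.    -1.    -0.   ]]
scenemids 262.5
[-0.70710678  0.70710678  0.          0.        ]
[-0.70710678  0.70710678  0.          0.        ]
```

```bash
python3 - <<'E'
from h import *
for u,v in [(200,240),(250,275),(236,240),(224,297),(193,276),(202,245),(245,240)]: print(u,v,pix("top",(u,v),.03).round(3))
yaw=-0.30; q=down(yaw+np.pi/2)
g=np.array([.513,.2695]); 
bot.move_pose([*g,.15],q)
p=(bot.read_position(),bot.read_tool_rot())
im=bot.camera("wrist"); cv2.imwrite("pics/w1.png",im[:,:,::-1]); np.savez("w1.npz",p=p[0],q=p[1])
cv2.imwrite("pics/w1.png",cv2.resize(im[:,:,::-1],(768,576),interpolation=cv2.INTER_CUBIC))
print(p,bot.read_clock(),bot.read_joint_positions(),bot.read_ft_force())
E
```

```text
200 240 [0.396 0.266 0.03 ]
250 275 [0.269 0.093 0.03 ]
236 240 [0.393 0.139 0.03 ]
224 297 [0.198 0.184 0.03 ]
193 276 [0.272 0.291 0.03 ]
202 245 [0.379 0.259 0.03 ]
245 240 [0.392 0.107 0.03 ]
(array([0.51252652, 0.27041453, 0.15023875]), array([ 0.56891042, -0.56870137, -0.42018052,  0.41996193])) 2.5 [ 3.58244031e-01  4.43757976e-01 -2.33562824e-01  8.93174923e-01
  2.31306277e-04  6.56504043e-01] [-0.96039387  0.42555741 -0.31809562]
```

View pics/w1.png

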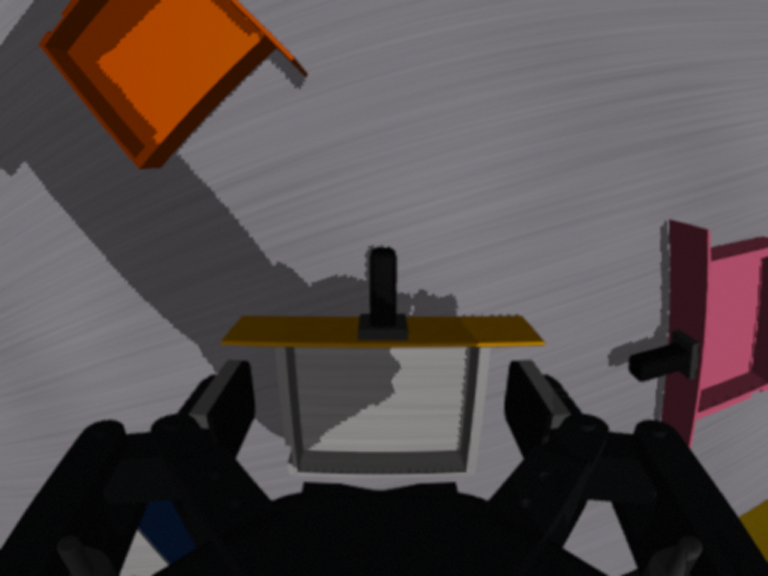

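```bash
python3 - <<'E'
from h import *
d=np.load("w1.npz"); P=(d["p"],d["q"])
f=lambda u,v,z: pix("wrist",((u+.5)/1.5-.5,(v+.5)/1.5-.5),z,P)
def ang(a,b): return np.arctan2(*(a-b)[[1,0]])-np.pi/2
a,b=f(545,344,.052),f(222,344,.052); print("top",a,b,np.linalg.norm(a-b),ang(a,b),"other",ang(b,a))
a,b=f(526,318,.0),f(241,318,.0); print("bot",a,b,np.linalg.norm(a-b))
a,b=f(475,472,.032),f(290,472,.032); print("nose",a,b,np.linalg.norm(a-b),(a+b)/2)
a,b=f(382.5,249,.043),f(383,318,.043); print("h",a,b,a-b, np.arctan2(*(b-a)[[1,0]]))
E
```

```text
top [0.57546096 0.35841083 0.052     ] [0.51714701 0.16927624 0.052     ] 0.19792021519278166 -0.2990721053841694 other -3.4406647589739627
bot [0.57828619 0.36201019 0.        ] [0.51779875 0.16551342 0.        ] 0.2055959869690344
nose [0.67521474 0.29644241 0.032     ] [0.63411057 0.16394377 0.032     ] 0.1387279480238665 [0.65466266 0.23019309 0.032     ]
h [0.49237912 0.27935971 0.043     ] [0.53223853 0.26750561 0.043     ] [-0.03985941  0.0118541   0.        ] -0.2890677217700137
```

```bash
python3 - <<'E'
from h import *
q=down(-.299+np.pi/2)
bot.move_linear([.5143,.2733,.15],.2,q)
print(bot.move_linear([.5143,.2733,.014],.1,until_force=8))
print(bot.read_position(),bot.read_ft_force())
bot.set_gripper(0.0,60)
print(bot.read_gripper_width(),bot.read_ft_force(),bot.read_moment(),bot.read_position(),bot.read_clock())
im=bot.camera("wrist"); cv2.imwrite("pics/w2.png",im[:,:,::-1])
E
```

```text
False
[0.51484908 0.2735292  0.01465265] [-0.707142   -0.94179822  0.20500673]
0.1751985619023057 [-1.05304629 -0.68815303  3.21889921] [-0.1814521   0.14261418  0.02704183] [0.51439431 0.27321353 0.01424542] 4.9
```

View pics/w2.png

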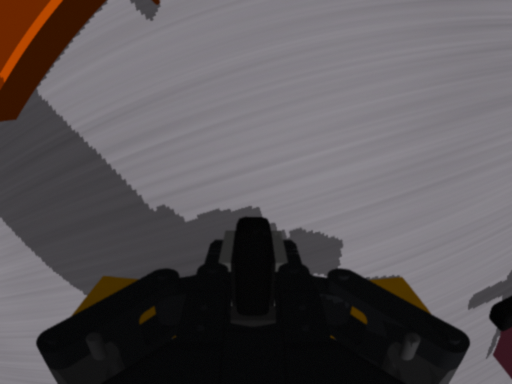

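```bash
python3 - <<'E'
from h import *
print("can",pix("top",(60+378/2.25,90+138/2.25),.0))
z=.0143
bot.move_linear([.487,.2815,z],.15)
print(bot.read_ft_force())
psi=.075
bot.move_linear([.455,-.125,z],.2,down(psi+np.pi/2))
print(bot.read_ft_force(),bot.read_moment(),bot.read_position(),bot.read_clock())
im=bot.camera("top"); cv2.imwrite("pics/t3.png",im[:,:,::-1])
im=im[:,:,::-1][110:260,230:400]; cv2.imwrite("pics/t3c.png",cv2.resize(im,None,fx=4.5,fy=4,interpolation=cv2.INTER_CUBIC) if 0 else cv2.resize(im,None,fx=4,fy=4,interpolation=cv2.INTER_CUBIC))
im=bot.camera("scene"); cv2.imwrite("pics/s3.png",im[:,:,::-1])
E
```

```text
can [0.72698796 0.16335492 0.        ]
[-1.40711266  1.18960423 -0.13049945]
[-0.1102931  -0.11024509 -2.75075   ] [-0.15936762  0.08240032 -0.06352638] [ 0.45485113 -0.12472883  0.01426359] 7.4833
```

View pics/t3c.png

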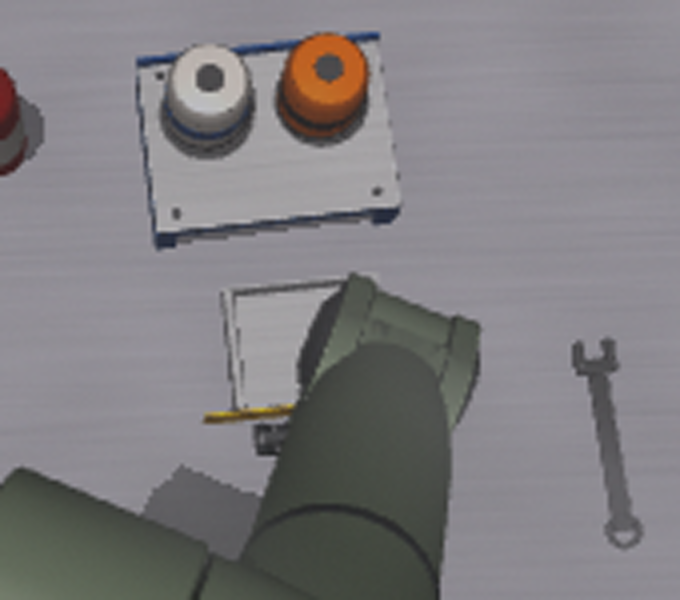

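View pics/s3.png

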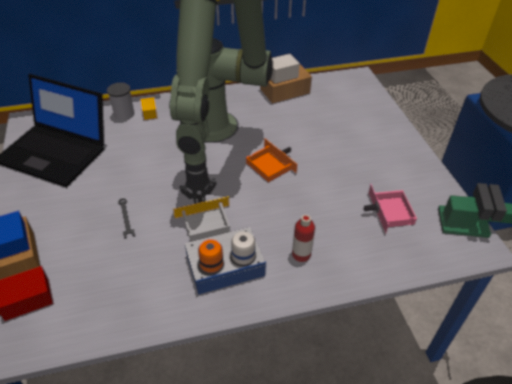

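```bash
python3 - <<'E'
from h import *
from scipy.optimize import least_squares
im=cv2.imread("pics/t3.png").astype(float)
im0=cv2.imread("pics/top0.png").astype(float)
im=(im+im0)/2; im[175:]=im0[175:]
c=bot.calibration("top")
M={}
lum=im.sum(2)
from scipy.ndimage import map_coordinates
def overlay(p):
    x,y,s=p; D=np.array([np.cos(s),np.sin(s)]);L=np.array([-D[1],D[0]])
    P=lambda a,b,z:proj("top",[*(np.array([x,y])+a*D+b*L),z])
    return P
p0=np.array([.651,-.094,.075])
# measure: for each model edge sample profile normal, max gradient
P=overlay(p0)
prof=[]
for (A,B,name) in [((0,.11,.062),(0,-.11,.062),"front"),((0,.11,.062),(.16,.11,.062),"left"),((0,-.11,.062),(.16,-.11,.062),"right"),((.16,.11,.062),(.16,-.11,.062),"back"),((0,.11,0),(0,.092,0),"fb")]:
    a,b=P(*A),P(*B); n=np.array([b[1]-a[1],a[0]-b[0]]);n/=np.linalg.norm(n)
    ts=np.linspace(.06,.94,40); us=np.arange(-5,5.1,.5)
    X=(a+(b-a)*ts[:,None])[:,None]+us[None,:,None]*n
    pr=np.stack([map_coordinates(im[:,:,k],[X[...,1],X[...,0]],order=1) for k in range(3)],-1)
    print(name,n.round(2)); 
    for u,v in zip(us[::1],np.median(pr,0)): print(u,v.astype(int),end=' ')
    print()
big=cv2.resize(cv2.imread("pics/t3.png")[110:185,255:345],None,fx=8,fy=8,interpolation=cv2.INTER_NEAREST)
def pt(w): return tuple(int(v) for v in ((w-[255,110]+.5)*8))
for A,B in [((0,.11,.062),(0,-.11,.062)),((0,.11,.062),(.16,.11,.062)),((0,-.11,.062),(.16,-.11,.062)),((.16,.11,.062),(.16,-.11,.062)),((0,.11,0),(0,-.11,0)),((0,.11,0),(0,.11,.062)),((0,-.11,0),(0,-.11,.062)),((0,.091,0),(0,.091,.044)),((0,-.091,0),(0,-.091,.044)),((0,.091,0.044),(0,-.091,.044))]:
    cv2.line(big,pt(P(*A)),pt(P(*B)),(0,0,255),1)
cv2.imwrite("pics/ov.png",big)
E
```

```text
front [-0.1  -0.99]
-5.0 [143 136 139] -4.5 [143 136 139] -4.0 [144 137 139] -3.5 [143 136 138] -3.0 [129 122 125] -2.5 [103  98 100] -2.0 [91 87 89] -1.5 [85 78 79] -1.0 [77 67 64] -0.5 [74 62 59] 0.0 [94 85 83] 0.5 [128 122 123] 1.0 [157 154 156] 1.5 [158 156 158] 2.0 [158 155 157] 2.5 [158 155 157] 3.0 [158 156 158] 3.5 [158 156 158] 4.0 [158 156 159] 4.5 [158 156 158] 5.0 [158 155 158] 
left [-0.99  0.11]
-5.0 [152 150 152] -4.5 [153 151 153] -4.0 [154 152 154] -3.5 [155 152 154] -3.0 [155 152 155] -2.5 [155 152 155] -2.0 [155 152 154] -1.5 [154 152 153] -1.0 [152 149 151] -0.5 [137 131 131] 0.0 [112 103 100] 0.5 [102  93  92] 1.0 [117 107 107] 1.5 [140 132 134] 2.0 [145 138 140] 2.5 [145 138 141] 3.0 [145 138 140] 3.5 [145 138 140] 4.0 [145 138 140] 4.5 [145 138 141] 5.0 [145 138 140] 
right [-0.99  0.14]
-5.0 [142 135 138] -4.5 [142 135 138] -4.0 [142 135 138] -3.5 [142 135 138] -3.0 [142 135 138] -2.5 [142 135 138] -2.0 [142 134 138] -1.5 [141 134 137] -1.0 [141 135 138] -0.5 [142 136 139] 0.0 [147 142 145] 0.5 [153 150 153] 1.0 [158 156 158] 1.5 [158 156 158] 2.0 [158 156 158
[... 196 characters left out ...]
 100 157] -3.0 [120 120 156] -2.5 [134 134 156] -2.0 [144 143 158] -1.5 [139 134 166] -1.0 [112 105 150] -0.5 [ 83  87 126] 0.0 [82 75 97] 0.5 [96 68 82] 1.0 [114  86  87] 1.5 [130 105 112] 2.0 [136 124 130] 2.5 [138 132 135] 3.0 [140 134 137] 3.5 [142 135 138] 4.0 [143 136 139] 4.5 [143 136 139] 5.0 [143 136 139] 
fb [-0.1  -0.99]
-5.0 [140 133 135] -4.5 [139 132 134] -4.0 [138 131 133] -3.5 [137 130 132] -3.0 [139 131 134] -2.5 [142 135 137] -2.0 [144 136 139] -1.5 [144 137 140] -1.0 [143 136 139] -0.5 [137 130 131] 0.0 [109  99  98] 0.5 [79 65 61] 1.0 [63 48 42] 1.5 [63 48 43] 2.0 [63 47 42] 2.5 [63 47 42] 3.0 [67 50 45] 3.5 [72 55 49] 4.0 [101  84  81] 4.5 [137 133 134] 5.0 [161 159 161]
```

View pics/ov.png

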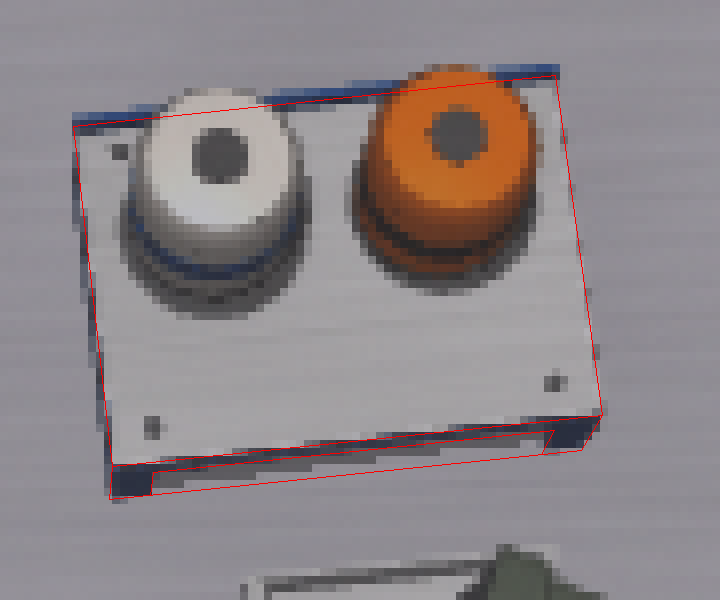

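```bash
python3 - <<'E'
from h import *
from scipy.ndimage import map_coordinates
def run(fn):
    im=cv2.imread(fn).astype(float).sum(2)
    x,y,s=.651,-.094,.075
    D=np.array([np.cos(s),np.sin(s)]);L=np.array([-D[1],D[0]])
    # sample in world plane z=.062
    def edge(As,Bs,thr,rng,tr,z=.062):
        out=[]
        for b in Bs:
            us=np.arange(*rng,.0003)
            W=[np.array([x,y])+ (u*D+b*L if tr==0 else b*D+u*L) for u in us]
            px=np.array([proj("top",[*w,z]) for w in W])
            v=map_coordinates(im,[px[:,1],px[:,0]],order=1)
            g=np.gradient(np.convolve(v,np.ones(7)/7,'same'))[8:-8]; uu=us[8:-8]
            t=thr
            vv=v; k=np.where((vv[:-1]<t)&(vv[1:]>=t))[0]
            if len(k): out.append((b,us[k[-1] if tr==0 else k[0]]))
        o=np.array(out); 
        f=np.polyfit(o[:,0],o[:,1],1); r=o[:,1]-np.polyval(f,o[:,0]); m=abs(r)<2*r.std()+1e-6
        f=np.polyfit(o[m,0],o[m,1],1); print(fn,len(o),"slope",f[0].round(4),"off0",f[1].round(5),"rms",r[m].std().round(5))
    edge(0,np.linspace(-.1,.1,60),370,(-.01,.012),0)
    # left edge: from outside(blue dark) hmm: u from +.12 (outside) decreasing
    edge(0,np.linspace(-.1,.1,60),350,(-.012,.008),0)
run("pics/top0.png"); run("pics/t3.png")
E
```

```text
Traceback (most recent call last):
  File "h.py", line 19, in proj
    c=bot.calibration(name); K=c["mtx"]
ValueError: time passes only in moves, steps and waits
```

```bash
sed -i 's/c=bot.calibration(name)/c=cal(name)/' h.py; cat >> h.py <<'E'
_c={}
def cal(n):
    if n not in _c: _c[n]=bot.calibration(n)
    return _c[n]
E
python3 - <<'E'
from h import *
from scipy.ndimage import map_coordinates
def run(fn):
    im=cv2.imread(fn).astype(float).sum(2)
    x,y,s=.651,-.094,.075
    D=np.array([np.cos(s),np.sin(s)]);L=np.array([-D[1],D[0]])
    for t in (330,370,400):
        out=[]
        for b in np.linspace(-.1,.1,60):
            us=np.arange(-.01,.012,.0003)
            px=np.array([proj("top",[*(np.array([x,y])+u*D+b*L),.062]) for u in us])
            v=map_coordinates(im,[px[:,1],px[:,0]],order=1)
            k=np.where((v[:-1]<t)&(v[1:]>=t))[0]
            if len(k): out.append((b,us[k[-1]]))
        o=np.array(out); f=np.polyfit(o[:,0],o[:,1],1); r=o[:,1]-np.polyval(f,o[:,0]); m=abs(r)<2*r.std()+1e-6
        f=np.polyfit(o[m,0],o[m,1],1); print(fn,len(o),"slope",f[0].round(4),"off0",f[1].round(5),"rms",r[m].std().round(5))
run("pics/top0.png"); run("pics/t3.png")
print(bot.read_clock())
E
```

```text
pics/top0.png 60 slope -0.0073 off0 0.00103 rms 0.00064
pics/top0.png 60 slope -0.0069 off0 0.00162 rms 0.00073
pics/top0.png 60 slope -0.0073 off0 0.00211 rms 0.00077
pics/t3.png 60 slope -0.0078 off0 0.00074 rms 0.00062
pics/t3.png 60 slope -0.0075 off0 0.00127 rms 0.00066
pics/t3.png 60 slope -0.0073 off0 0.00171 rms 0.00071
7.5833
```

```bash
cat >> h.py <<'E'
SO=np.array([.6523,-.094]); PSI=.0825; Z=.0143
def W(nx,y,psi=PSI):
    "TCP for nose at stand x=nx, y (tray straight)"
    D=np.array([np.cos(PSI),np.sin(PSI)]);L=np.array([-D[1],D[0]])
    p=SO+(nx-.1475)*D+y*L; return [p[0],p[1],Z]
def S(p):
    D=np.array([np.cos(PSI),np.sin(PSI)]);L=np.array([-D[1],D[0]])
    d=np.asarray(p)[:2]-SO; return np.array([d@D+.1475,d@L])
def FS(f):
    D=np.array([np.cos(PSI),np.sin(PSI)]);L=np.array([-D[1],D[0]])
    f=np.asarray(f); return np.array([f[:2]@D,f[:2]@L,f[2]])
def st(tag=""):
    p=bot.read_position(); R_=toolR(bot.read_tool_rot()); 
    print(tag,"S",(S(p)*1e3).round(2),"z",round(p[2]*1e3,2),"yaw",(np.arctan2(R_[1,0],R_[0,0])-np.pi/2-PSI).round(4),"F",FS(bot.read_ft_force()).round(2),"M",bot.read_moment().round(3),"t",round(bot.read_clock(),2))
E
python3 - <<'E'
from h import *
st("0"); bot.set_gripper(0.0,100); st("grip")
r=bot.move_linear(W(-.008,-.016),.08,down(PSI+np.pi/2),until_force=6); st(f"pre {r}")
im=bot.camera("top"); cv2.imwrite("pics/t4.png",im[:,:,::-1])
im=im[:,:,::-1][110:220,250:360]; cv2.imwrite("pics/t4c.png",cv2.resize(im,None,fx=5,fy=5,interpolation=cv2.INTER_CUBIC))
bot.wait(.1); st("w")
E
```

```text
0 S [-51.73 -14.28] z 14.28 yaw -0.0069 F [-0.42 -0.39 -1.7 ] M [-0.151  0.061 -0.119] t 7.58
grip S [-51.68 -14.26] z 14.33 yaw -0.0069 F [ 0.26 -0.49 -0.84] M [-0.038  0.112  0.031] t 7.8
pre True S [-49.93 -14.44] z 14.29 yaw -0.0067 F [ 2.53 -0.67  2.58] M [ 0.021 -0.502  0.003] t 8.01
w S [-50.29 -14.4 ] z 14.26 yaw -0.007 F [3.67 0.78 3.72] M [ 0.053 -0.702  0.   ] t 8.16
```

View pics/t4c.png

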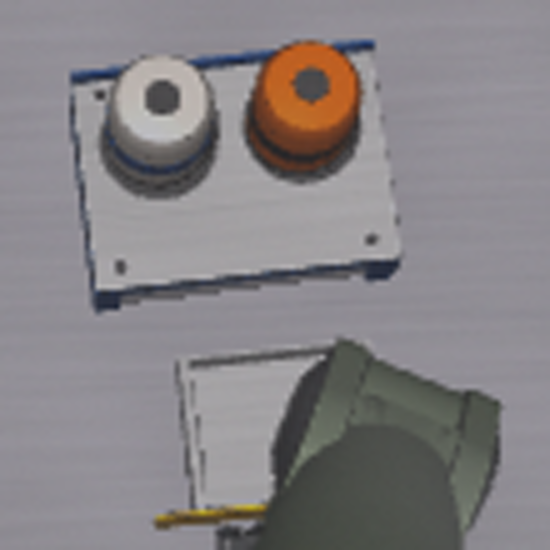

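```bash
sed -i 's/Z=.0143/Z=.0148/' h.py; python3 - <<'E'
from h import *
r=bot.move_linear(W(-.05,-.016),.05,down(PSI+np.pi/2)); st("lift")
r=bot.move_linear(W(-.01,-.016),.05,until_force=12); st(f"pre {r}")
bot.wait(.2); st("w")
im=bot.camera("top")[:,:,::-1][110:220,250:360]; cv2.imwrite("pics/t5c.png",cv2.resize(im,None,fx=5,fy=5,interpolation=cv2.INTER_CUBIC))
E
```

```text
lift S [-50.97 -15.75] z 14.36 yaw -0.0002 F [ 0.11 -0.21 -1.57] M [-0.081 -0.12  -0.004] t 8.41
pre False S [-10.18 -15.9 ] z 14.72 yaw 0.0001 F [ 1.31 -0.16 -3.7 ] M [-0.045  0.063  0.027] t 9.36
w S [-10.31 -15.93] z 14.82 yaw -0.0001 F [-0.37  1.12 -2.34] M [0.026 0.119 0.052] t 9.56
```

View pics/t5c.png

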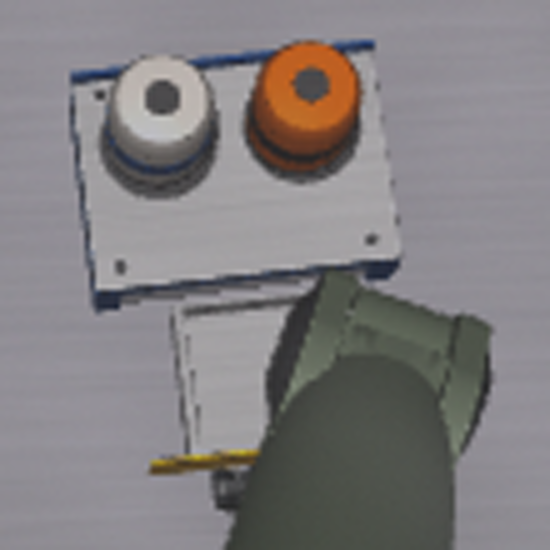

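```bash
python3 - <<'E'
from h import *
f=lambda u,v,z: pix("top",((u+.5)/5-.5+250,(v+.5)/5-.5+110),z)
s=lambda p:((S(p)-[.1475,0])*1e3).round(1)
print("nose left",s(f(176,307,.032)),"panel left outer top",s(f(150,467,.052)),"wall at panel",s(f(193,455,.032)), "wall bottom?")
print("stand left post inner bottom",s(f(119,303,.0)),"left bottom corner",s(f(96,310,0)),"r corner",s(f(394,277,0)),"r",s(f(401,262,.062)), s(f(366,278,0)))
E
```

```text
nose left [-11.4  51.4] panel left outer top [-129.3   85.7] wall at panel [-120.9   52.8] wall bottom?
stand left post inner bottom [ 4.1 90.3] left bottom corner [  0.7 107.9] r corner [   0.3 -114.6] r [  -4.2 -109.4] [  1.9 -93.9]
```

```bash
python3 - <<'E'
from h import *
r=bot.move_linear(W(.024,-.016),.03,until_force=7); st(f"in {r}")
if not r:
    bot.wait(.1); st("w")
    r=bot.move_linear(W(.024,-.010),.02,until_force=5); st(f"L {r}")
    if not r:
        r=bot.move_linear(W(.024,.016),.015,until_force=5); st(f"L2 {r}")
    bot.wait(.1); st("w")
E
```

```text
in False S [ 23.93 -16.01] z 14.82 yaw -0.0001 F [ 1.22 -0.4  -2.39] M [-0.047  0.12  -0.04 ] t 10.89
w S [ 23.88 -16.  ] z 14.84 yaw -0.0001 F [-0.29  0.07 -3.43] M [-0.047  0.154  0.031] t 10.99
L False S [23.96 -9.74] z 14.81 yaw 0.0005 F [-0.5   0.48 -3.59] M [-0.038  0.247 -0.057] t 11.44
L2 True S [23.51 -2.66] z 14.46 yaw -0.0023 F [ 1.61 -1.29 -0.92] M [-0.254 -0.348 -0.433] t 12.24
w S [23.51 -2.74] z 14.32 yaw -0.0023 F [ 1.56 -2.29  1.63] M [-0.174 -0.364 -0.321] t 12.34
```

```bash
python3 - <<'E'
from h import *
q=down(PSI+np.pi/2)
bot.move_linear(W(.024,-.0055),.03,q); st("back")
for y in (-.0045,-.004,-.0035,-.003,-.0025,-.002):
    bot.move_linear(W(.024,y),.01,q); bot.wait(.08); st(str(y))
    if abs(bot.read_moment()[2])>.45: break
E
```

```text
back S [23.54 -5.4 ] z 14.45 yaw 0.0001 F [ 0.59  0.06 -1.73] M [-0.104 -0.103 -0.021] t 12.62
-0.0045 S [23.55 -4.25] z 14.58 yaw 0.0002 F [-0.23 -0.87 -1.41] M [-0.136  0.13  -0.01 ] t 12.96
-0.004 S [23.77 -3.82] z 14.68 yaw 0.0002 F [-0.06 -0.98 -2.18] M [-0.036  0.171 -0.008] t 13.29
-0.0035 S [23.92 -3.56] z 14.79 yaw -0.0001 F [-0.65 -0.51 -2.36] M [-0.166  0.26  -0.088] t 13.62
-0.003 S [23.87 -3.27] z 14.81 yaw -0.0004 F [-1.1  -2.42 -3.23] M [-0.472  0.352 -0.23 ] t 13.96
-0.0025 S [23.87 -2.89] z 14.81 yaw -0.0006 F [-1.44 -3.94 -1.86] M [-0.83   0.474 -0.43 ] t 14.29
-0.002 S [23.86 -2.54] z 14.84 yaw -0.0008 F [-2.32 -5.46 -1.51] M [-1.017  0.48  -0.473] t 14.62
```

```bash
python3 - <<'E'
from h import *
q=down(PSI+np.pi/2)
bot.move_linear(W(.024,-.0050),.02,q)
bot.move_linear(W(.024,-.0045),.02,q); bot.wait(.1); st("c")
for x in (.034,.042,.05,.058,.066):
    r=bot.move_linear(W(x,-.0045),.02,q,until_force=6); bot.wait(.05); st(f"{x} {r}")
    if r: break
E
```

```text
c S [24.01 -4.18] z 14.77 yaw 0.0005 F [-0.43 -0.13 -2.28] M [-0.018  0.157  0.057] t 15.28
0.034 False S [34.04 -4.46] z 14.78 yaw 0.0001 F [ 0.57  1.26 -2.64] M [-0.01   0.109 -0.027] t 15.97
0.042 False S [42.05 -4.49] z 14.77 yaw 0.0 F [ 0.98 -0.38 -3.44] M [-0.032  0.13  -0.026] t 16.57
0.05 False S [50.06 -4.48] z 14.77 yaw 0.0001 F [-0.19  0.39 -2.08] M [-0.002  0.095  0.03 ] t 17.18
0.058 False S [58.09 -4.48] z 14.78 yaw 0.0 F [-0.65 -0.11 -2.19] M [0.044 0.136 0.055] t 17.77
0.066 False S [66.08 -4.48] z 14.78 yaw 0.0 F [ 0.57  0.01 -2.39] M [-0.032  0.077 -0.015] t 18.38
```

```bash
python3 - <<'E'
from h import *
q=down(PSI+np.pi/2)
r=bot.move_linear(W(.080,-.0045),.03,q,until_force=6); bot.wait(.2); st(f"80 {r}")
for x in np.arange(.083,.1021,.003):
    r=bot.move_linear(W(x,-.0045),.015,q,until_force=16); st(f"{x:.3f} {r}")
    if r or abs(FS(bot.read_ft_force())[0])>18: break
E
```

```text
80 False S [79.89 -4.49] z 14.82 yaw -0.0 F [ 0.49 -0.49 -2.93] M [-0.002  0.133 -0.029] t 19.19
0.083 False S [83.14 -4.51] z 14.79 yaw -0.0 F [ 0.17  0.71 -2.09] M [-0.01   0.128 -0.035] t 19.54
0.086 False S [86.16 -4.49] z 14.77 yaw 0.0001 F [ 0.37 -0.35 -3.38] M [-0.014  0.105 -0.023] t 19.89
0.089 False S [88.51 -4.12] z 14.62 yaw 0.0003 F [-2.43  1.84 -1.91] M [0.185 0.534 0.127] t 20.24
0.092 False S [91.97 -4.27] z 14.67 yaw 0.0004 F [-1.82  2.11 -1.84] M [0.253 0.704 0.27 ] t 20.59
0.095 False S [95.8  -4.46] z 14.85 yaw 0.0003 F [ 0.45  0.99 -3.89] M [0.341 0.344 0.353] t 20.94
0.098 False S [98.5  -4.45] z 14.85 yaw 0.0002 F [-0.17  2.66 -3.57] M [0.38  0.321 0.305] t 21.29
0.101 False S [101.37  -4.44] z 14.83 yaw 0.0001 F [ 0.93  2.88 -3.41] M [0.447 0.262 0.328] t 21.64
```

```bash
python3 - <<'E'
from h import *
q=down(PSI+np.pi/2)
for x in list(np.arange(.104,.113,.003))+list(np.arange(.113,.1196,.001)):
    r=bot.move_linear(W(x,-.0045),.012,q,until_force=7); bot.wait(.05); st(f"{x:.3f} {r}")
    if r or FS(bot.read_ft_force())[0]<-9: break
E
```

```text
0.104 False S [104.31  -4.46] z 14.82 yaw 0.0001 F [-0.61  3.12 -3.45] M [0.485 0.332 0.331] t 22.09
0.107 False S [107.58  -4.58] z 14.89 yaw 0.0001 F [ 1.59  2.09 -3.99] M [0.495 0.065 0.352] t 22.54
0.110 False S [110.8   -4.64] z 15.0 yaw 0.0 F [ 2.99  1.85 -3.6 ] M [ 0.459 -0.169  0.436] t 22.99
0.113 False S [112.96  -4.75] z 14.81 yaw -0.0004 F [ 0.73  0.75 -2.7 ] M [ 0.168 -0.029  0.159] t 23.44
0.113 False S [112.9   -4.62] z 14.79 yaw -0.0002 F [ 1.49  1.18 -1.89] M [0.103 0.036 0.141] t 23.74
0.114 False S [113.7   -4.61] z 14.74 yaw -0.0003 F [-0.69  0.95 -2.66] M [0.006 0.237 0.036] t 24.04
0.115 False S [113.97  -4.65] z 14.58 yaw -0.0001 F [-5.88 -1.83 -0.57] M [-0.247  0.846  0.201] t 24.34
0.116 False S [113.97  -4.58] z 14.35 yaw -0.0002 F [-7.47 -1.41  0.48] M [-0.382  1.251  0.226] t 24.64
0.117 False S [113.98  -4.58] z 14.36 yaw -0.0004 F [-9.86 -1.69  2.92] M [-0.437  1.675  0.293] t 24.94
```

```bash
python3 - <<'E'
from h import *
q=down(PSI+np.pi/2)
bot.move_linear(W(.1142,-.0046),.01,q); bot.wait(.1); st("unload")
bot.set_gripper(0.6); bot.wait(.2); st("open"); print(bot.read_gripper_width())
p=W(.1142,-.0046); 
r=bot.move_linear([p[0],p[1],.09],.08,until_force=8); st(f"up {r}")
r=bot.move_linear([p[0]-.03,p[1],.25],.15); 
pz=(bot.read_position(),bot.read_tool_rot())
im=bot.camera("wrist"); cv2.imwrite("pics/w9.png",im[:,:,::-1])
bot.move_pose([.40,.15,.3],q)
im=bot.camera("top")[:,:,::-1]; cv2.imwrite("pics/t9.png",im); im=im[110:220,250:360]; cv2.imwrite("pics/t9c.png",cv2.resize(im,None,fx=5,fy=5,interpolation=cv2.INTER_CUBIC))
np.savez("w9.npz",p=pz[0],q=pz[1]); print(bot.read_clock(),bot.read_ft_force())
E
```

```text
unload S [113.98  -4.54] z 14.65 yaw 0.0001 F [-3.66 -0.15 -2.65] M [-0.168  0.716  0.22 ] t 25.48
open S [114.32  -4.61] z 14.87 yaw -0.0 F [-0.55 -0.58  0.14] M [ 0.007  0.026 -0.036] t 26.12
0.6005643943356246
up False S [113.74  -4.43] z 89.37 yaw -0.0 F [-0.79 -0.08 -0.17] M [ 0.015  0.007 -0.006] t 27.21
29.75 [-0.07741672  0.49778027  0.52105382]
```

View pics/t9c.png

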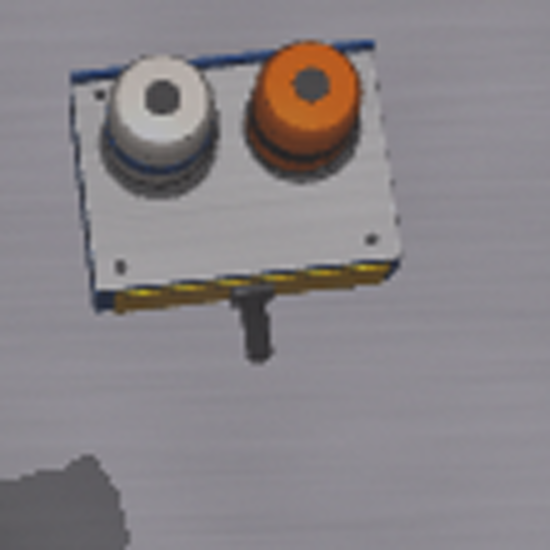

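View pics/w9.png

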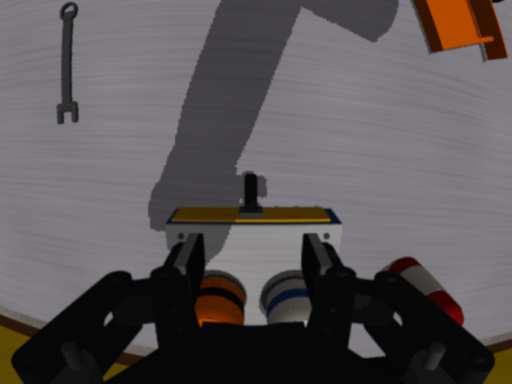

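The yellow panel lies flush and parallel along the blue front face (top crop, rows 265–310). The filters, the can and the wrench are where they were, and the gripper is clear.

```bash
python3 - <<'E'
from h import *
bot.wait(.3); bot.close_job(); print("closed")
E
```

```text
the job is handed in; nothing more can be done
closed
```

The tray is home under the stand with its panel flush, and I handed the job in at about 30 s of the 51 s allowed. The hand-in returns no verdict, so the results below come from my own readings.

- **Approach:** I took the yellow-panelled tray by its handle, slid it level to the mouth and entered about 16 mm right of the middle.
- **Finding the guide:** I moved left until the tray's side touched the hidden left guide. The contact force was about 5 N at most, and it put the middle of the guides about 5 mm right of the mouth's middle.
- **Running in:** I went in along that line, with sideways forces near zero up to the catch. The nose met the catch roller at about 87 mm and passed it. No reading during the push exceeded about 3 N, and none of the pushes hit its 16 N stop limit.
- **Seating:** The catch dropped in at about 113 mm, and the panel stopped against the face at 114 mm by my estimate, pressed with about 10 N. I then eased off, opened the gripper and backed away.

**Final check:** the last top and wrist pictures show the panel flush and parallel to the front face. The filters, spray can and wrench look unmoved, and nothing is touching the robot.

**Disagreement:** the stop came at 114 mm instead of the expected 115 mm, which is within the roughly 2 mm camera calibration. One guarded move early on stopped in free space before reaching the stand, most likely from bench friction or acceleration. I raised the tray by 0.5 mm and repeated it.

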